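Index the drill-guide turret to station five and pin it

ROBOT

A 6-joint arm with a two-finger parallel gripper is mounted at the origin on the work surface. World frame = base frame: x ahead of the robot, y to its left, z up, the work surface at z = 0. Lengths are in mm, angles in degrees, forces in N, time in s.
With the tool pointing down it reaches from about 300 to 850 mm from the base axis. Payload 4.2 kg.
Tool frame: the origin (TCP) lies at the centre of the arm's flange, where the gripper is bolted on; the fingertips stand 191 mm ahead of it and the grasp point (between the pads) lies 172 mm ahead of it; y points along the fingers, x is the direction in which the jaws open and shut, and the axes are right-handed (so a half turn about y gives the same grasp; the last joint's range is limited). The gripper opens to 91 mm and grips with 3 to 60 N. Pads are 32 mm wide; open, the fingers measure 118 mm over their backs; the gripper's body (76 mm by 178 mm) begins 60 mm behind the grasp point.
Start: joints at [-77.98, 18.312, 89.639, -0, 72.044, -1.146], TCP at [130.973, -559.883, 404.776] pointing down, gripper open.
Joint ranges: [-177.97, 177.97], [-48.28, 115.42], [12.27, 149.76], [-77.06, 257.06], [2.81, 150.46], [-146.56, 146.56]. Speed limits (degrees/s): [147.25, 147.25, 180, 180, 180, 180].

INTERFACE

Orientations are given as [roll, pitch, yaw] about the fixed x, y, z axes, in that order (R = Rz(yaw) Ry(pitch) Rx(roll)).
In Python, from workcell import env gives the robot as it stands.
- The arm moves only by the tool carry_out, never from a script. Its argument "increments" is a list of rows, each a list of 3 entries, a list of its own where there are three numbers: the turn, a rotation vector about the tool's x, y, z in rad, then the shift along the tool's x, y, z in mm, then the closure, from 0 (fully open) to 1 (shut). In form: [[[wx, wy, wz], [dx, dy, dz], claw], ...]. A call has 1 to 10 rows; each row is the pose to reach, as a shift and turn from the pose commanded when the call began, along the tool's axes at that moment; what a row does not reach only later rows make up. A row lasts 1/12 s, in which the tool goes at most 41.7 mm and 7.16 degrees, less where a joint would pass 70% of its speed; a pose out of reach is approached as far as the arm can. A call with a gripper value outside its range is refused whole. The fingers move at their own pace and stop on an object; "force" is the grip in N (left out, the last holds). Time passes only in rows, so rows that repeat a pose let the fingers close. It gives the time, the measured TCP pose, the force and the opening at its end, in the units of the state.
- env.state(): the state, without advancing time (a new reading comes with each control period).
- env.grab_frame(name): name is "scene" or "top" or "wrist"; returns a dict with "frame" (480x640x3 uint8, blue, green, red), "z_map" (480x640 float32, mm along the optical axis (not along the pixel's ray), 0 where there is no reading), "camera_matrix" (3x3 intrinsics, pixels), "rvec" (rotation vector, rad) and "tvec" (3), from world to camera coordinates, as OpenCV has them; the wrist camera has in their place "hand_eye" (4x4, takes a point from camera to tool coordinates, whose origin is the TCP and whose axes are the tool frame's). Camera axes: x right, y down, z forward; pixel columns grow to the right and rows downward; lengths in mm; the calibration is good to about 2 mm. A picture is of the moment at which its call begins: read the wrist's pose just before it.
- env.job_done(): hands the job in, once; it reports no verdict.
The state is a dict: "time_s": time; "qpos": joint angles; "qvel": joint speeds; "effort": joint torques, N m; "ee_pos": TCP position; "ee_rot": TCP orientation; "force": force on the tool from outside, world axes, zero at the start; "torque": the same for the moment, N m; "gripper_width": finger opening in mm.
Only numpy, scipy, OpenCV 4.12 (cv2) and the standard library are available. Lean on these libraries where they do the work, as an engineer would, in place of code of your own. Each camera call takes 0.05 s, during which the arm holds its last target. There are 200 camera calls.

TASK

Crank the drill-guide turret round, click by click, until the station with five red dots sits clicked in at the red pointer. Then take the red-headed lock pin from the wooden stand and push it gently but fully home, down through the fork of that station into the socket, and let go of it. Be gentle with the crank and the pin, and leave the blue-headed pin and the other things on the bench where they are.

Things in the scene. Friction and masses are not known exactly. Their poses are not given: they have to be found in the camera images.
- indexer: Fixed bench fixture (green base, 40 mm high, 60 mm radius, its place and yaw vary); it carries the turret and crank. Origin on the bench under the turret's vertical axis; its -x side carries a 44 mm square green pad with the pin socket, and a red diamond-shaped pointer flat on the pad's outer edge.
- turret (a joint): Steel turret on a vertical axis; rad, growing clockwise from above. Stations 1 to 6 (marked by red dots) are at the pointer at 0, 1.047, 2.094, 3.142, 4.189, 5.236; stops at -0.35 and 5.59. Detents: leaving a click takes 0.2 to 0.4 N m (4 to 8 N at the knob); past half-way it jumps by itself into the next, resting within 0.02 rad. Starts near station 1, 2 or 3, rarely between two.
- turret_axis (a point): Point on the turret's axis at its top face, 60 mm above the bench. The turret is a 116 mm disc, 18 mm thick, with six forks on its rim reaching 84 mm from the axis; each fork has a radial slot 12 mm wide, open outward, its inner end 58 mm from the axis, and one to six red dots (7 mm) just inward of it.
- crank_knob (a point): Middle of the upright round yellow crank knob (spins freely on its pin): 20 mm wide, 76 to 116 mm above the bench (this point at 100), 50 mm from the axis, on a black arm (top at 76). Worn: it swings freely 0.6 rad either way about mid-play before it moves the turret; its start varies. In mid-play it is opposite station 5's fork. Fragile: all finger forces on it, both sides of a pinch added, must stay under 60 N.
- socket (a point): Centre of the mouth of the lock pin's socket: top of the green pad, 40 mm above the bench, 72 mm from the turret axis, under the fork that is at the pointer. A vertical hole 11.4 mm wide and 25 mm deep, with a spring ball in its wall 13 mm below the mouth that rubs on the shaft: from there on the pin does not fall in by itself but must be pushed, with 4 to 10 N. Fork tops are 20 mm above this point.
- lock_pin: Lock pin, about 60 g: steel shaft 10 mm wide, 50 mm long, last 5 mm tapered to 4.4 mm; a collar 22 mm wide, 3 mm thick; then a round red head 16 mm wide, 35 mm tall. Origin at the end of the tip, z up along the pin. Starts in the stand, tip 15 mm up. Fully home, the tip is on the socket's floor, the collar 5 mm above the fork. All the indexer's contact forces on it added, the ball's squeeze (about 12 N) included, must stay under 35 N.
- lock_pin_head (a point): Middle of the red head of the lock pin, on its axis, 72 mm above its tip.
- spare_pin: Like the lock pin but with a shaft of 36 mm and a blue head; to be left in the stand. Which pin stands in which hole varies.
- pin_stand: Dark wooden block 120 x 50 x 40 mm (x, y, z), fixed, origin under its centre, with two 11 mm square holes 25 mm deep at 32 mm either way along its x axis, holding the two pins. It stands left or right of the indexer, having changed places with the tub or not.
- tub: White open tub 120 x 75 x 45 mm, fixed, origin under its centre; a bystander.
- wrench: Steel wrench 180 mm long lying on the bench beyond the indexer; bystander.
- screwdriver: Orange-handled screwdriver, 200 mm, lying on the bench; bystander.
- hammer: Hammer, 260 mm, lying on the bench; bystander.
- oil: Amber oil bottle, 60 mm wide, 120 mm tall, standing on the bench; bystander.
- paste: Aluminium tin, 60 mm wide, 60 mm tall, standing on the bench; bystander.
Mind the look-alikes: they are no part of the job. Leave any turquoise look-alike of the indexer alone.

How it is judged (in metres and radians):
On the way, in this order (a step that is already met when the one before it is completed fails the run):
1. station five clicked in at the pointer (value of joint turret between 4.139 and 4.239 rad and velocity of joint turret between -0.1 and 0.1 rad/s), for 0.3 s.
2. lock pin fully home through the fork in the socket (z of lock_pin in the frame of socket below -0.023 m and horizontal distance between lock_pin and socket below 0.004 m and angle between lock_pin's own z axis and vertical below 0.1 rad), for 0.3 s.
At the end, for the whole second after the job is handed in: The turret rests within 0.05 rad of station five (4.189 rad), and the lock pin stands at rest in the socket through the fork: its tip at least 23 mm below the socket's mouth and within 4 mm of its axis, tilted less than 0.1 rad (all of step 1 and all of step 2 and linear speed of lock_pin below 0.02 m/s); the robot touches nothing.
It fails at once if the crank was forced (over 60 N in all, the pinch of both fingers included) (contact force between the fingers and indexer above 60 N).
It fails at once if the lock pin was forced against the indexer (over 35 N in all, the spring ball's squeeze included) (contact force between lock_pin and indexer above 35 N).
It fails at once if a bystander was moved more than 30 mm (distance of any of spare_pin, wrench, screwdriver, hammer, oil, paste from where it was at the start of the episode above 0.03 m).
It also fails if it takes over 72 s, if anything falls off the work surface, if the arm or the gripper's body presses on something with over 40 N, if the wrist force passes 120 N, or if a joint passes its speed limit or range.

## Working session

There is one attempt and no reset: what is moved stays moved. The work goes in short steps, Python scripts to look and compute and a tool call to move; the robot and the scene stay as the last step left them, time stands still between calls to the robot, and variables do not carry over. Pictures are saved under pics/ and viewed, about 8 in all and at most 12, crops included, and the job is handed in when it is done.

Besides the shell and the picture viewer there is one more tool, called after "Call:" as name(argument=value, ...), one argument or row to a line, values as JSON. carry_out: Moves the arm, as the interface text tells. Its arguments: {"type":"object","properties":{"increments":{"type":"array","items":{"type":"array"}},"force":{"type":"number"}},"required":["increments"]}

```bash
ls; mkdir -p pics
cat > h.py <<'E'
import numpy as np, cv2
from workcell import env
def cam(name):
    s=env.state(); f=env.grab_frame(name)
    if name=="wrist":
        r,p,y=np.radians(s["ee_rot"]); c,n=np.cos,np.sin
        Rz=cv2.Rodrigues(np.array([0,0,y]))[0];Ry=cv2.Rodrigues(np.array([0,p,0]))[0];Rx=cv2.Rodrigues(np.array([r,0.,0]))[0]
        T=np.eye(4);T[:3,:3]=Rz@Ry@Rx;T[:3,3]=s["ee_pos"];M=T@np.array(f["hand_eye"]);R=M[:3,:3];C=M[:3,3]
    else:
        R=cv2.Rodrigues(np.array(f["rvec"],float))[0].T;C=-R@np.array(f["tvec"],float).ravel()
    f["R"],f["C"]=R,C
    f["K"]=np.array(f["camera_matrix"]);return f
def ray(f,u,v):
    return f["R"]@np.linalg.inv(f["K"])@np.array([u,v,1.])
def onz(f,u,v,z):
    d=ray(f,u,v);return f["C"]+d*(z-f["C"][2])/d[2]
def proj(f,P):
    q=f["K"]@(f["R"].T@(np.asarray(P,float)-f["C"]));return q[:2]/q[2]
def cloud(f):
    z=f["z_map"];v,u=np.mgrid[:480,:640];p=np.stack([u,v,np.ones_like(u)],-1)@np.linalg.inv(f["K"]).T*z[...,None]
    return p@f["R"].T+f["C"]
def tri(f,a,g,b):
    d1,d2=ray(f,*a),ray(g,*b);A=np.stack([d1,-d2],1);t=np.linalg.lstsq(A,g["C"]-f["C"],rcond=None)[0]
    p,q=f["C"]+t[0]*d1,g["C"]+t[1]*d2;return (p+q)/2,np.linalg.norm(p-q)
def blobs(f,lo,hi,amin=15,sat=(90,60)):
    h=cv2.cvtColor(f["frame"],cv2.COLOR_BGR2HSV)
    H=h[...,0].astype(int);m=((H>=lo)&(H<=hi)) if lo<=hi else ((H>=lo)|(H<=hi))
    m=(m&(h[...,1]>sat[0])&(h[...,2]>sat[1])).astype(np.uint8)
    n,l,s,c=cv2.connectedComponentsWithStats(m);return [(c[i].round(1),s[i]) for i in range(1,n) if s[i][4]>=amin],l
E
python3 - <<'E'
from h import *
print(env.state())
for n in("scene","top"):
    f=cam(n);cv2.imwrite(f"pics/{n}0.png",f["frame"]);print(n,f["C"].round(),f["K"].round(1).tolist())
    P=cloud(f)
    for nm,lo,hi in(("red",172,5),("yellow",22,34),("green",45,80),("turq",82,97),("blue",100,130)):
        for c,s in blobs(f,lo,hi)[0]:
            if s[4]<15000: print(nm,c,s.tolist(),P[int(c[1]),int(c[0])].round())
E
```

```text
pics
{'time_s': 0.0, 'qpos': array([-7.79796695e+01,  1.83500179e+01,  8.97056265e+01, -1.28035822e-03,
        7.20443911e+01, -1.14595481e+00]), 'qvel': array([-0.04182042, -0.04570506,  0.00461368, -0.00792581, -0.01718618,
        0.01597029]), 'effort': array([-1.88485123e-03, -4.12465596e+01, -2.31975585e+01,  7.25555490e-02,
        4.57476277e-02, -1.56275755e-04]), 'ee_pos': array([ 130.93384693, -559.71735001,  403.94155139]), 'ee_rot': array([-89.99921642,   0.10003986, -76.83331823]), 'force': array([-0.45118064,  0.4441641 ,  0.40645989]), 'torque': array([ 0.0471759 ,  0.00116569, -0.01593249]), 'gripper_width': 91.15188770491007}
scene [1351.  365.  787.] [[523.2, 0.0, 309.3], [0.0, 523.2, 236.8], [0.0, 0.0, 1.0]]
red [287.  183.5] [284, 182, 7, 4, 15] [ 353. -143.   61.]
red [306.8 233.6] [303, 231, 9, 6, 30] [518. -15.  60.]
red [296.9 245.7] [296, 243, 3, 6, 15] [568. -16.  63.]
red [438.1 250.4] [434, 242, 9, 17, 109] [496. 272.  93.]
red [306.9 257.5] [302, 254, 11, 8, 42] [595.  20.  63.]
red [500.4 312. ] [492, 304, 18, 17, 229] [648. 412. 119.]
red [341.9 351.4
[... 3936 characters left out ...]
, 419, 25, 61, 876] [ 43. 706. 219.]
turq [278.4 152.7] [252, 116, 56, 75, 1430] [760. 134.  83.]
turq [252.3 140.2] [247, 136, 12, 9, 46] [793. 203.  64.]
turq [251.  157.7] [244, 153, 16, 10, 55] [751. 206.  53.]
turq [298.6 162.5] [295, 155, 10, 14, 65] [742.  84.  52.]
turq [254.4 165.7] [248, 161, 15, 9, 60] [730. 197.  58.]
turq [377.  329.1] [346, 291, 66, 80, 1725] [ 321. -128.   72.]
turq [396.6 358.2] [393, 356, 7, 5, 16] [ 249. -177.   67.]
blue [223.9 233.2] [221, 231, 7, 6, 32] [551. 264.  90.]
blue [605.9 296.8] [595, 271, 24, 54, 1185] [ 421. -661.  154.]
blue [572.5 279.6] [570, 273, 6, 15, 83] [ 458. -636.   25.]
blue [573.1 310.2] [570, 302, 12, 16, 107] [ 378. -637.   30.]
```

Run:
```python
import cv2
t=cv2.imread("pics/top0.png")[100:380,190:470];cv2.imwrite("pics/a.png",cv2.resize(t,(600,600),interpolation=3))
s=cv2.imread("pics/scene0.png");cv2.imwrite("pics/b.png",cv2.resize(s[140:420,160:520],(771,600),interpolation=3))
```

```text
(no output)
```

View pics/a.png

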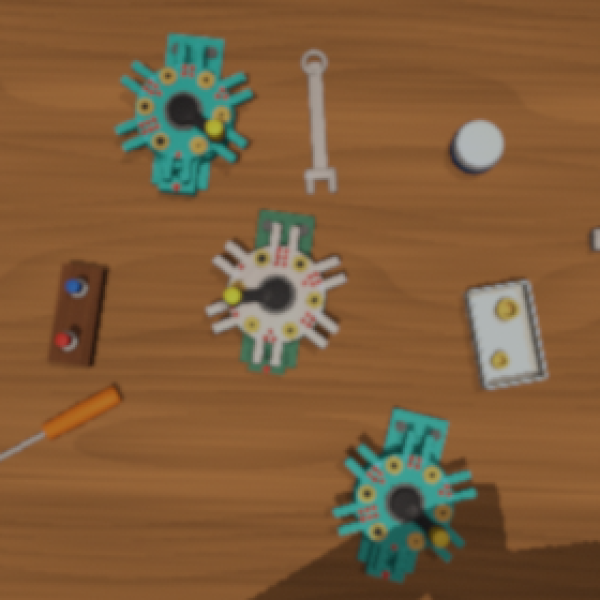

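View pics/b.png

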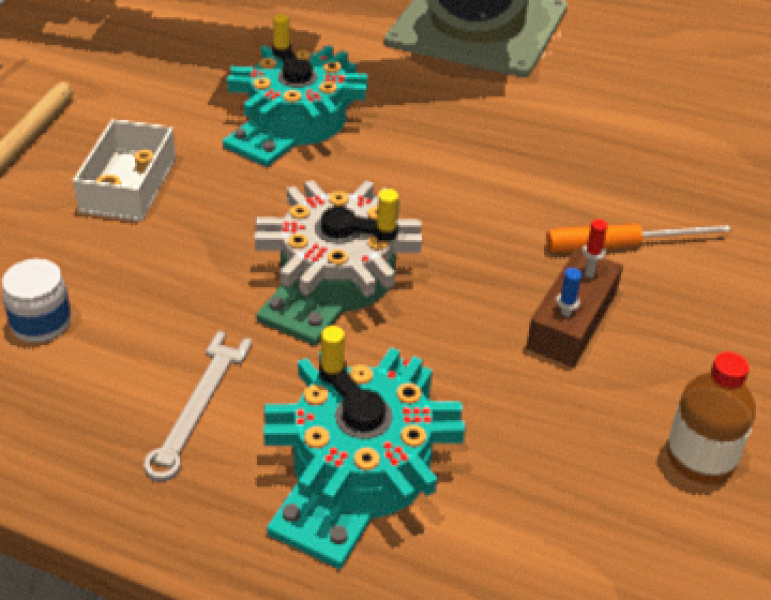

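Run:
```python
from h import *
t=cam("top");s=cam("scene");w=cam("wrist");print(np.array(w["hand_eye"]).round(3).tolist(),w["K"].round(0).tolist())
a=(318.35,236.9);A=onz(t,*a,60);print("axis",A.round(1),proj(s,A))
print("knob",tri(t,(298.3,237.6),s,(340.7,229)),onz(t,298.3,237.6,116))
print("pin",tri(t,(219,258),s,(438.1,244)));print("spare",tri(t,(223.9,233.2),s,(426.3,267)))
# pointer candidates in top
b,l=blobs(t,165,8,3,(80,50))
for c,st in b:
    if 280<c[0]<345 and 200<c[1]<290:print(c,st[4],onz(t,*c,60)[:2].round(1))
```

```text
[[1.0, -0.0, -0.0, 0.075], [0.0, -0.263, 0.965, 19.883], [-0.0, -0.965, -0.263, 75.07], [0.0, 0.0, 0.0, 1.0]] [[365.0, 0.0, 319.0], [0.0, 365.0, 232.0], [0.0, 0.0, 1.0]]
axis [548.6  25.9  60. ] [317.42508828 245.86345164]
knob (array([542.4169212 ,  74.69456652, 117.56577416]), np.float64(1.0340704143661743)) [542.67994923  74.28769142 116.        ]
pin (array([487.76480745, 269.45248851, 101.73082793]), np.float64(0.7363067786848005))
spare (array([550.2917767 , 262.42057834,  87.20627921]), np.float64(0.13320034990080026))
[319.2 219.1] 16 [594.3  25. ]
[322.5 219.5] 4 [593.5  16.5]
[301.8 223.8] 6 [581.1  69.1]
[322.3 222.7] 3 [585.2  16.8]
[336. 228.] 9 [572.6 -18.6]
[331.7 231.7] 3 [562.8  -7.8]
[337.1 231.2] 11 [564.5 -21.6]
[299.  246.2] 4 [523.6  74.6]
[334.4 247.3] 7 [523.2 -15.7]
[332.4 250.3] 7 [515.4 -10.8]
[313.7 257.7] 3 [495.3  36.3]
[317.2 258. ] 4 [494.8  27.4]
[313.9 271.9] 8 [459.2  34.8]
```

Call:
carry_out(
  increments=[
    [[0, -0.6, 0], [-213, 20, 265], 0],
    [[0, -0.6, 0], [-213, 20, 265], 0],
    [[0, -0.6, 0], [-213, 20, 265], 0],
    [[0, -0.6, 0], [-213, 20, 265], 0],
    [[0, -0.6, 0], [-213, 20, 265], 0],
    [[0, -0.6, 0], [-213, 20, 265], 0],
    [[0, -0.6, 0], [-213, 20, 265], 0],
    [[0, -0.6, 0], [-213, 20, 265], 0],
    [[0, -0.6, 0], [-213, 20, 265], 0],
    [[0, -0.6, 0], [-213, 20, 265], 0],
  ],
)

```text
time_s: 1.08
ee_pos: [341.6, -290.3, 384.7]
ee_rot: [-90.0, 0.0, -42.2]
force: [-0.1, 0.4, -0.2]
gripper_width: 91.4
```

Call:
carry_out(
  increments=[
    [[0, -0.74, 0], [-26, 25, 335], 0],
    [[0, -0.74, 0], [-26, 25, 335], 0],
    [[0, -0.74, 0], [-26, 25, 335], 0],
    [[0, -0.74, 0], [-26, 25, 335], 0],
    [[0, -0.74, 0], [-26, 25, 335], 0],
    [[0, -0.74, 0], [-26, 25, 335], 0],
    [[0, -0.74, 0], [-26, 25, 335], 0],
    [[0, -0.74, 0], [-26, 25, 335], 0],
    [[0, -0.74, 0], [-26, 25, 335], 0],
    [[0, -0.74, 0], [-26, 25, 335], 0],
  ],
)

```text
time_s: 1.92
ee_pos: [548.7, -27.3, 359.0]
ee_rot: [-90.0, 0.0, 0.1]
force: [-0.4, -0.0, 0.4]
gripper_width: 91.1
```

Run:
```python
from h import *
w=cam("wrist");s=env.state();print(s["ee_pos"],s["ee_rot"],s["qpos"].round(0))
cv2.imwrite("pics/w1.png",w["frame"]);np.savez("w1.npz",**{k:w[k] for k in("frame","R","C","K","z_map")})
print("axis px",proj(w,[548.6,25.9,60]))
```

```text
[547.71996752 -28.33537136 359.2094591 ] [-9.00608599e+01  7.56226783e-02 -3.25943176e-02] [-4. 18. 97. -0. 65. -4.]
axis px [317.69258297 160.83960084]
```

View pics/w1.png

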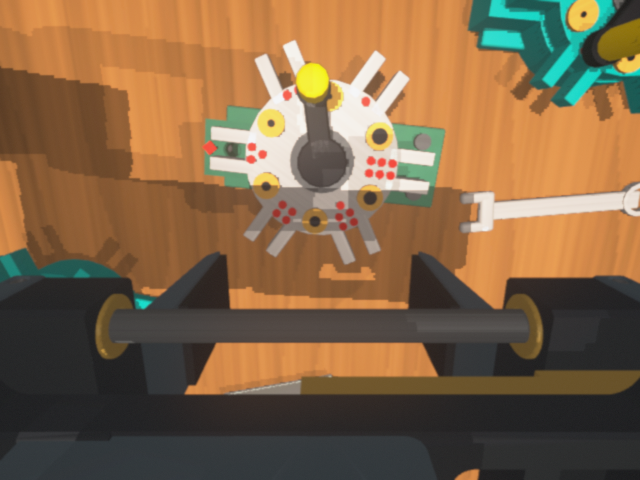

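```bash
python3 - <<'E'
from h import *
w=dict(np.load("w1.npz"))
P=cloud(w)
for nm,lo,hi in(("yel",18,34),("red",170,8)):
    for c,s in blobs(w,lo,hi,20)[0]:
        if 190<c[0]<450 and c[1]<260: print(nm,c,s[4],onz(w,*c,60 if s[4]<1000 else 116).round(1), P[int(c[1]),int(c[0])].round(0))
g=cv2.cvtColor(w["frame"],cv2.COLOR_BGR2GRAY)[138:160,222:243];m=g<60
v,u=np.nonzero(m);print("hole",u.mean()+222,v.mean()+138,m.sum(),g.min());h=(u.mean()+222,v.mean()+138)
S=onz(w,*h,40);A=np.array([548.6,25.9]);print(S,np.linalg.norm(S[:2]-A))
p=[c for c,s in blobs(w,170,8,20)[0] if c[0]<222 and 140<c[1]<160];print("ptr",[onz(w,*c,40).round(1) for c in p])
E
python3 - <<'E'
from PIL import Image
E
python3 -c "
import cv2;f=cv2.imread('pics/w1.png')[30:275,195:450];cv2.imwrite('pics/w1c.png',cv2.resize(f,(624,600),interpolation=3))"
```

```text
yel [312.5  82.5] 1128 [545.8  74.1 116. ] [546.  74. 116.]
yel [336.9  97.2] 178 [562.4  71.1  60. ] [562.  71.  63.]
yel [271.  122.7] 573 [514.3  53.4  60. ] [515.  54.  63.]
yel [378.9 135.6] 395 [593.9  44.3  60. ] [593.  45.  63.]
yel [265.8 179.1] 221 [509.   12.1  60. ] [509.  13.  64.]
yel [370.6 187.8] 75 [589.3   5.5  60. ] [588.   7.  64.]
red [286.8  94.6] 69 [526.4  72.8  60. ] [526.  73.  60.]
red [365.4 101.1] 63 [583.1  68.4  60. ] [583.  68.  61.]
red [209.1 147.3] 121 [467.5  35.8  60. ] [462.  35.  42.]
red [251.4 146.6] 59 [499.1  36.3  60. ] [499.  37.  61.]
red [262. 154.] 65 [506.8  30.9  60. ] [507.  31.  62.]
red [250.4 158.9] 67 [497.9  27.3  60. ] [498.  28.  62.]
red [370.8 160.6] 66 [588.6  26.1  60. ] [588.  27.  61.]
red [381.3 162.1] 66 [596.6  25.   60. ] [596.  25.  61.]
red [392.1 163.2] 64 [604.8  24.2  60. ] [604.  24.  61.]
red [368.8 172.8] 63 [587.4  17.   60. ] [587.  18.  62.]
red [379.3 174. ] 63 [595.5  16.1  60. ] [595.  16.  61.]
red [390.1 175.1] 65 [603.7  15.3  60. ] [603.  15.  61.]
red [282.  204.4] 61 [520.8  -7.5  60. ] [521.  -7.  61.]
red [339.9 205.2] 66 [565.9  -8.1  60. ] [565.  -7.  62.]
red [288.8 215.4] 123 [525.9 -16.2  60. ] [525. -16.  61.]
red [276.  212.9] 65 [516.  -14.2  60. ] [516. -13.  61.]
red [349.5 212.1] 59 [573.5 -13.6  60. ] [573. -13.  61.]
red [338.7 216.8] 58 [565.1 -17.3  60. ] [564. -16.  61.]
red [353.4 221.6] 59 [576.7 -21.2  60. ] [576. -20.  61.]
red [342.6 226.2] 59 [568.3 -25.   60. ] [568. -25.  61.]
hole nan nan 0 78
[nan nan nan] nan
ptr [array([461.7,  35. ,  40. ])]<stdin>:8: RuntimeWarning: Mean of empty slice.
  ret = ret.dtype.type(ret / rcount)
```

View pics/w1c.png

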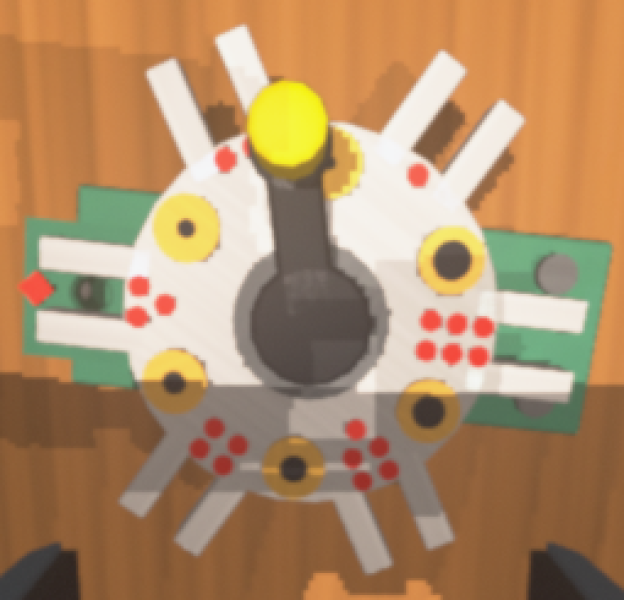

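Call:
carry_out(
  increments=[
    [[0, -0.12, 0], [-4, 35, 35], 0.3],
    [[0, -0.12, 0], [-4, 35, 70], 0.3],
    [[0, -0.12, 0], [-4, 35, 102], 0.3],
    [[0, -0.12, 0], [-4, 35, 102], 0.3],
    [[0, -0.12, 0], [-4, 35, 102], 0.3],
    [[0, -0.12, 0], [-4, 35, 102], 0.3],
  ],
  force=8,
)

```text
time_s: 2.47
ee_pos: [543.3, 72.6, 325.1]
ee_rot: [-90.1, -0.0, 6.7]
force: [-0.2, -0.0, 0.5]
gripper_width: 63.8
```

```bash
cat >> h.py <<'E'
def knob(f):
    b=[(c,s) for c,s in blobs(f,22,34,300)[0]];return b
E
python3 - <<'E'
from h import *
for i in range(3):
    w=cam("wrist");s=env.state();print(s["time_s"],s["ee_pos"].round(1),s["ee_rot"].round(2),s["gripper_width"])
P=cloud(w);cv2.imwrite("pics/w2.png",w["frame"])
for c,st in knob(w):print(c,st,onz(w,*c,116).round(1),P[int(c[1]),int(c[0])].round(1))
E
```

```text
2.5167 [543.4  72.5 325.2] [-9.005e+01 -2.000e-02  6.690e+00] 63.77410774585612
2.5667 [543.5  72.6 325.1] [-9.004e+01 -3.000e-02  6.680e+00] 63.96843618907074
2.6167 [543.5  72.8 325.1] [-9.003e+01 -3.000e-02  6.680e+00] 63.50617931293863
[625.  131.4] [611 116  29  32 414] [688.2 164.4 116. ] [730.5 169.7  63.5]
[597.7 200.9] [583 187  30  29 623] [685.8 128.6 116. ] [726.8 124.2  63.4]
[625.6 242.3] [608 226  32  38 919] [708.1 108.3 116. ] [730.3 103.4  91.1]
[320.9 256.5] [ 305  232   33   50 1371] [544.7  81.1 116. ] [544.2  81.3 116.2]
```

View pics/w2.png

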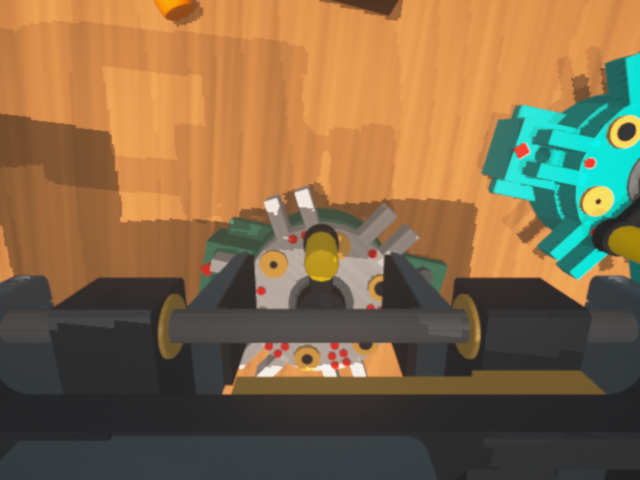

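Call:
carry_out(
  increments=[
    [[0, 0, 0], [1, 26, 1], 0.3],
    [[0, 0, 0], [1, 52, 1], 0.3],
    [[0, 0, 0], [1, 52, 1], 0.3],
    [[0, 0, 0], [1, 52, 1], 0.6],
    [[0, 0, 0], [1, 52, 1], 0.7],
    [[0, 0, 0], [1, 52, 1], 0.8],
    [[0, 0, 0], [1, 52, 1], 0.9],
    [[0, 0, 0], [1, 52, 1], 0.9],
    [[0, 0, 0], [1, 52, 1], 0.9],
    [[0, 0, 0], [1, 52, 1], 0.9],
  ],
  force=10,
)

```text
time_s: 3.45
ee_pos: [544.5, 75.8, 273.1]
ee_rot: [-90.0, -0.0, 6.8]
force: [0.4, -0.1, -0.8]
gripper_width: 19.9
```

Run:
```python
from h import *
for i in range(3):
    w=cam("wrist");s=env.state();print(s["time_s"],s["ee_pos"].round(1),s["ee_rot"].round(2),s["gripper_width"],s["force"].round(1))
cv2.imwrite("pics/w3.png",w["frame"])
```

```text
3.5 [544.5  75.8 273.1] [-9.00e+01 -4.00e-02  6.82e+00] 19.926310556855224 [-0.9 -1.5  1.9]
3.55 [544.5  75.8 273.1] [-9.001e+01 -4.000e-02  6.830e+00] 19.64545504657066 [ 0.  -0.1  1.7]
3.6 [544.5  75.7 273.1] [-9.00e+01 -4.00e-02  6.82e+00] 19.585200540230538 [0.2 0.  3.7]
```

Call:
carry_out(
  increments=[
    [[0, 0.052, 0], [2.6, 0, -0.1], 0.9],
    [[0, 0.105, 0], [5.2, 0, -0.3], 0.9],
    [[0, 0.157, 0], [7.8, 0, -0.6], 0.9],
    [[0, 0.209, 0], [10.4, 0, -1.1], 0.9],
    [[0, 0.262, 0], [12.9, 0, -1.7], 0.9],
    [[0, 0.314, 0], [15.5, 0, -2.4], 0.9],
    [[0, 0.367, 0], [17.9, 0, -3.3], 0.9],
    [[0, 0.419, 0], [20.3, 0, -4.3], 0.9],
    [[0, 0.471, 0], [22.7, 0, -5.4], 0.9],
    [[0, 0.524, 0], [25, 0, -6.7], 0.9],
  ],
)

```text
time_s: 4.43
ee_pos: [569.2, 72.5, 273.0]
ee_rot: [-90.0, 0.2, -23.4]
force: [-3.7, 3.4, 5.0]
gripper_width: 19.9
```

```bash
cat >> h.py <<'E'
def st():
    s=env.state();print(round(s["time_s"],2),s["ee_pos"].round(1),s["ee_rot"].round(2),round(s["gripper_width"],1),s["force"].round(1))
E
python3 - <<'E'
from h import *
for i in range(2): w=cam("wrist");st()
t=cam("top");cv2.imwrite("pics/t2.png",t["frame"])
for n,f in(("w",w),("t",t)):
  for c,s in knob(f)if n=="w" else blobs(f,18,34,10)[0]:print(n,c,s[4],onz(f,*c,62).round(1))
E
```

```text
4.48 [569.7  72.3 273.1] [-90.     0.14 -23.49] 19.6 [-2.9  1.4  4.3]
4.53 [569.6  72.3 273. ] [-90.     0.12 -23.27] 19.9 [-3.2  1.5  4.5]
w [579.   55.1] 1400 [728.4 123.6  62. ]
w [630.5  86.1] 732 [748.3  99.8  62. ]
w [318.5 288.8] 1695 [565.4  62.1  62. ]
t [267.7 134.5] 43 [809.2 163.5  62. ]
t [285.8 137. ] 38 [803.9 116.7  62. ]
t [256.8 149. ] 40 [770.7 190.3  62. ]
t [290.7 157.7] 116 [750.4 102.4  62. ]
t [264.4 165.7] 32 [727.9 169.3  62. ]
t [282.2 167.7] 38 [723.9 123.5  62. ]
t [481.5 219. ] 11 [ 605.3 -389.5   62. ]
t [261. 226.] 17 [572.5 172.9  62. ]
t [426.4 243.8] 77 [ 538.2 -249.8   62. ]
t [305.7 249.5] 10 [515.6  57.2  62. ]
t [422.7 267.8] 44 [ 476.9 -241.4   62. ]
t [486.  273.5] 12 [ 466.6 -402.4   62. ]
t [487.2 284.9] 23 [ 437.9 -405.8   62. ]
t [373.5 316.7] 34 [ 350.2 -119.    62. ]
t [391.1 320.9] 38 [ 340.8 -163.7   62. ]
t [360.9 329.9] 37 [316.2 -87.9  62. ]
t [396.5 339.1] 43 [ 295.5 -178.3   62. ]
t [365.9 347.7] 32 [ 272.  -101.5   62. ]
t [394.7 350.3] 70 [ 267.5 -174.3   62. ]
t [384.1 352.4] 45 [ 261.5 -147.7   62. ]
t [356.5 458.5] 17 [ -2.1 -84.2  62. ]
t [292.5 465.5] 34 [-23.3  74.8  62. ]
```

Call:
carry_out(
  increments=[
    [[0, 0.052, 0], [2.6, 0, -0.1], 0.9],
    [[0, 0.105, 0], [5.2, 0, -0.3], 0.9],
    [[0, 0.157, 0], [7.8, 0, -0.6], 0.9],
    [[0, 0.209, 0], [10.4, 0, -1.1], 0.9],
    [[0, 0.262, 0], [12.9, 0, -1.7], 0.9],
    [[0, 0.314, 0], [15.5, 0, -2.4], 0.9],
    [[0, 0.367, 0], [17.9, 0, -3.3], 0.9],
    [[0, 0.419, 0], [20.3, 0, -4.3], 0.9],
    [[0, 0.471, 0], [22.7, 0, -5.4], 0.9],
    [[0, 0.524, 0], [25, 0, -6.7], 0.9],
  ],
)

```text
time_s: 5.42
ee_pos: [590.8, 55.8, 273.1]
ee_rot: [-89.9, -0.1, -53.3]
force: [0.0, -1.4, 2.3]
gripper_width: 19.3
```

Call:
carry_out(
  increments=[
    [[0, 0.052, 0], [2.6, 0, -0.1], 0.9],
    [[0, 0.105, 0], [5.2, 0, -0.3], 0.9],
    [[0, 0.157, 0], [7.8, 0, -0.6], 0.9],
    [[0, 0.209, 0], [10.4, 0, -1.1], 0.9],
    [[0, 0.262, 0], [12.9, 0, -1.7], 0.9],
    [[0, 0.314, 0], [15.5, 0, -2.4], 0.9],
    [[0, 0.367, 0], [17.9, 0, -3.3], 0.9],
    [[0, 0.419, 0], [20.3, 0, -4.3], 0.9],
    [[0, 0.471, 0], [22.7, 0, -5.4], 0.9],
    [[0, 0.524, 0], [25, 0, -6.7], 0.9],
  ],
)

```text
time_s: 6.25
ee_pos: [600.2, 32.8, 273.1]
ee_rot: [-89.9, 0.1, -83.4]
force: [-0.4, 5.2, 3.0]
gripper_width: 19.7
```

Run:
```python
from h import *
for i in range(2): w=cam("wrist");st()
cv2.imwrite("pics/w4.png",w["frame"]);cv2.imwrite("pics/s4.png",cam("scene")["frame"][180:310,230:380])
```

```text
6.3 [600.2  32.3 273.1] [-8.992e+01  8.000e-02 -8.349e+01] 19.4 [-0.7  3.6  3.3]
6.35 [600.2  32.4 273. ] [-8.992e+01  6.000e-02 -8.325e+01] 19.6 [-0.2  4.5  3.6]
```

Call:
carry_out(
  increments=[
    [[0, 0.052, 0], [2.6, 0, -0.1], 0.9],
    [[0, 0.105, 0], [5.2, 0, -0.3], 0.9],
    [[0, 0.157, 0], [7.8, 0, -0.6], 0.9],
    [[0, 0.209, 0], [10.4, 0, -1.1], 0.9],
    [[0, 0.262, 0], [12.9, 0, -1.7], 0.9],
    [[0, 0.314, 0], [15.5, 0, -2.4], 0.9],
    [[0, 0.349, 0], [17.1, 0, -3.0], 0.9],
    [[0, 0.384, 0], [18.7, 0, -3.6], 0.9],
    [[0, 0.384, 0], [18.7, 0, -3.6], 0.9],
    [[0, 0.384, 0], [18.7, 0, -3.6], 0.9],
  ],
)

```text
time_s: 7.23
ee_pos: [598.9, 12.7, 273.1]
ee_rot: [-89.9, -0.0, -105.1]
force: [0.2, -0.5, 4.4]
gripper_width: 20.0
```

Run:
```python
from h import *
for i in range(2): w=cam("wrist");st()
a=w["frame"][200:480,150:500];b=cam("scene")["frame"][170:310,220:395]
cv2.imwrite("pics/c5.png",np.vstack([cv2.resize(a,(500,300)),cv2.resize(b,(500,300),interpolation=3)]))
```

```text
7.28 [598.9  12.7 273.1] [-8.9910e+01 -2.0000e-02 -1.0515e+02] 19.8 [ 0.4 -0.5  3.8]
7.33 [598.9  12.8 273.1] [-8.9910e+01 -2.0000e-02 -1.0517e+02] 19.7 [ 0.6 -0.6  4.5]
```

View pics/c5.png

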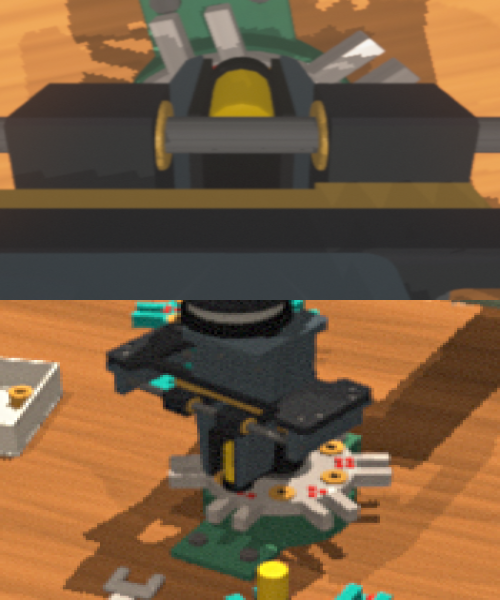

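Call:
carry_out(
  increments=[
    [[0, 0, 0], [0, 0, 0], 0.6],
    [[0, 0, 0], [0, 0, 0], 0.5],
    [[0, 0, 0], [0, 0, 0], 0.4],
    [[0, 0, 0], [0, -30, 0], 0.3],
    [[0, 0, 0], [0, -60, 0], 0.3],
    [[0, 0, 0], [0, -87, -33], 0.2],
    [[0, 0, 0], [0, -87, -70], 0],
    [[0, 0, 0], [0, -87, -100], 0],
    [[0, 0, 0], [0, -87, -100], 0],
    [[0, 0, 0], [0, -87, -100], 0],
  ],
)

```text
time_s: 8.22
ee_pos: [500.9, 39.6, 359.8]
ee_rot: [-90.0, -0.0, -105.2]
force: [-0.2, -0.4, 0.2]
gripper_width: 83.5
```

Run:
```python
from h import *
for i in range(2): w=cam("wrist");st()
cv2.imwrite("pics/w6.png",w["frame"]);np.savez("w6.npz",**{k:w[k] for k in("frame","R","C","K","z_map")})
```

```text
8.27 [502.1  39.4 359.9] [-8.9940e+01  1.0000e-02 -1.0522e+02] 87.2 [ 0.4 -0.7 -0.6]
8.32 [502.8  39.2 359.7] [-8.9940e+01  1.0000e-02 -1.0524e+02] 89.7 [-0.4  0.7  0.4]
```

View pics/w6.png

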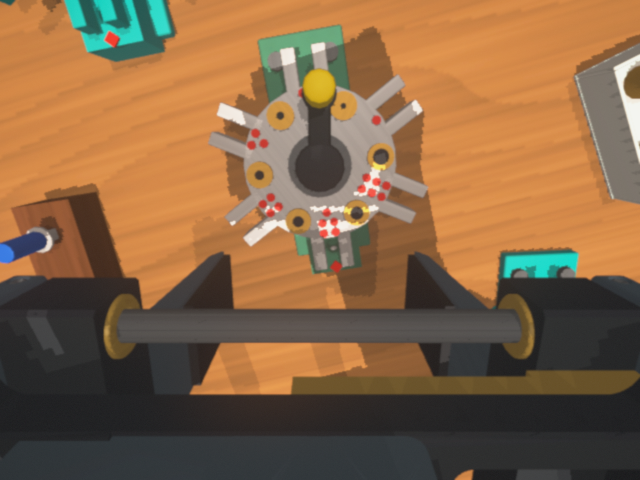

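Run:
```python
from h import *
w=dict(np.load("w6.npz"))
P=cloud(w)
for nm,lo,hi in(("yel",10,34),("red",170,6)):
    for c,s in blobs(w,lo,hi,20,(120,60))[0]:
        if 190<c[0]<450 and c[1]<290 and s[4]<4000: print(nm,c,s[4],onz(w,*c,60 if nm=="yel" else 60).round(1),onz(w,*c,40).round(1), P[int(c[1]),int(c[0])].round(0))
for k,(cu,cv) in(("w6",(333,245)),("w1",(232,149))):
    f=dict(np.load(k+".npz"));g=cv2.cvtColor(f["frame"],cv2.COLOR_BGR2GRAY);print(k);print(g[cv-9:cv+10,cu-11:cu+12])
```

```text
yel [318.6  87.8] 1072 [604.7  12.   60. ] [606.8  11.5  40. ] [599.  14. 117.]
yel [343.5 105.6] 571 [588.2  -2.3  60. ] [589.2  -3.8  40. ] [589.  -2.  63.]
yel [279.9 115.2] 569 [594.   44.3  60. ] [595.4  46.1  40. ] [594.  45.  64.]
yel [380.4 155.9] 379 [546.1 -20.3  60. ] [544.  -23.1  40. ] [547. -20.  63.]
yel [259.3 174.5] 489 [556.8  72.   60. ] [555.5  75.7  40. ] [557.  71.  64.]
yel [356.  212.1] 373 [508.9   7.7  60. ] [504.2   6.8  40. ] [510.   8.  64.]
red [300.2  92.8] 24 [604.9  25.7  60. ] [607.1  26.1  40. ] [605.  26.  62.]
red [376.1 119.8] 63 [572.3 -22.9  60. ] [572.2 -26.   40. ] [573. -23.  61.]
red [255.  132.9] 62 [586.9  65.8  60. ] [587.7  69.   40. ] [587.  65.  61.]
red [263.5 142.9] 59 [578.3  61.9  60. ] [578.6  64.9  40. ] [579.  62.  61.]
red [251.  144.5] 58 [579.7  71.2  60. ] [580.   74.9  40. ] [580.  71.  62.]
red [366.  177.2] 48 [533.4  -6.1  60. ] [530.4  -8.   40. ] [533.  -6.  60.]
red [376.4 181.4] 48 [528.1 -13.1  60. ] [524.8 -15.5  40. ] [529. -13.  61.]
red [386.1 185.5] 56 [523.1 -19.6  60. ] [519.4 -22.4  40. ] [524. -19.  61.]
r
[... 4006 characters left out ...]
129 127 132 138 139]
 [138 137 130 118 108  97  86  83  85  85  79  79  81  86  88  90 100 121
  126 126 133 138 138]
 [137 137 135 124 114 104  90  82  80  78  78  79  79  82  86  89  97 117
  124 127 134 138 140]
 [134 135 134 129 119 109  98  87  80  79  79  79  80  80  84  87  95 112
  121 130 136 138 139]
 [124 127 128 128 121 111 105  95  86  82  80  81  80  81  84  90 101 116
  127 134 138 138 139]
 [115 115 116 116 114 109 106 102  98  92  91  90  88  88  93 105 113 122
  131 136 138 139 138]
 [146 141 139 136 131 126 120 116 112 108 106 105 105 105 105 111 116 120
  127 131 133 134 135]
 [207 204 201 196 189 178 167 159 149 144 139 138 134 130 124 121 118 117
  118 117 119 120 121]]
```

Call:
carry_out(
  increments=[
    [[0, -0.08, 0], [-105, 0, -61], 0],
    [[0, -0.154, 0], [-211, 0, -122], 0],
    [[0, -0.154, 0], [-211, 0, -122], 0],
    [[0, -0.154, 0], [-211, 0, -122], 0],
    [[0, -0.154, 0], [-211, 0, -122], 0],
    [[0, -0.154, 0], [-211, 0, -122], 0],
    [[0, -0.154, 0], [-211, 0, -122], 0],
    [[0, -0.154, 0], [-211, 0, -122], 0],
    [[0, -0.154, 0], [-211, 0, -122], 0],
    [[0, -0.154, 0], [-211, 0, -122], 0],
  ],
)

```text
time_s: 9.15
ee_pos: [440.8, 274.0, 359.3]
ee_rot: [-90.0, -0.1, -96.5]
force: [1.0, 0.8, -0.4]
gripper_width: 91.1
```

Run:
```python
from h import *
for i in range(2): w=cam("wrist");st()
cv2.imwrite("pics/w7.png",w["frame"]);P=cloud(w)
for nm,lo,hi in(("red",172,6),("blue",100,130)):
  b,l=blobs(w,lo,hi,100,(120,60))
  for c,s in b:
    i=l[int(c[1]),int(c[0])];Q=P[l==i];z=np.percentile(Q[:,2],95);T=Q[Q[:,2]>z-2]
    print(nm,c,s,"topz",z.round(1),"mean top",T.mean(0).round(1),np.ptp(T,0).round(1))
```

```text
9.2 [440.7 273.8 359.5] [-9.001e+01 -4.000e-02 -9.654e+01] 91.2 [ 0.3 -0.8  0. ]
9.25 [440.6 273.7 359.6] [-9.001e+01 -3.000e-02 -9.656e+01] 91.2 [ 0.7 -0.2 -0.2]
red [314.3 172.9] [302 159  25  28 510] topz 104.2 mean top [490.  271.3 104.4] [ 32.9  15.  237.4]
red [609.5 166.2] [603 161  14  12 112] topz 43.7 mean top [462.3  35.7  42.7] [ 8.9 10.1  2.8]
blue [314.4  70.9] [303  58  23  26 459] topz 90.3 mean top [552.8 263.9  90.6] [ 45.3  14.1 251.3]
```

View pics/w7.png

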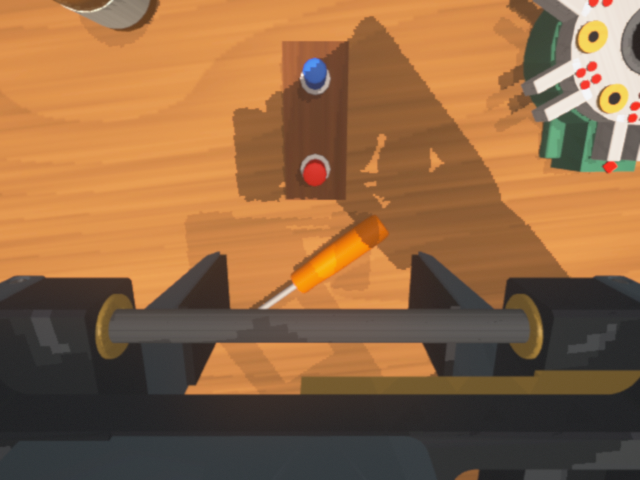

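Call:
carry_out(
  increments=[
    [[0, 0, 0], [-3.2, 20, 30], 0.3],
    [[0, 0, 0], [-3.2, 40, 49.6], 0.3],
    [[0, 0, 0], [-3.2, 55, 49.6], 0.3],
    [[0, 0, 0], [-3.2, 75, 49.6], 0.3],
    [[0, 0, 0], [-3.2, 90, 49.6], 0.3],
    [[0, 0, 0], [-3.2, 97, 49.6], 0.3],
    [[0, 0, 0], [-3.2, 97, 49.6], 0.3],
    [[0, 0, 0], [-3.2, 97, 49.6], 0.3],
  ],
)

```text
time_s: 9.92
ee_pos: [490.0, 272.1, 263.1]
ee_rot: [-90.0, 0.0, -96.5]
force: [0.6, 0.6, 0.1]
gripper_width: 64.1
```

Run:
```python
from h import *
for i in range(2): w=cam("wrist");st()
cv2.imwrite("pics/w8.png",w["frame"]);P=cloud(w)
for c,s in blobs(w,172,6,60,(120,40))[0]:print(c,s,onz(w,*c,90).round(1),P[int(c[1]),int(c[0])].round(1))
```

```text
9.97 [490.1 272.4 263.6] [-8.991e+01  5.000e-02 -9.647e+01] 63.9 [ 0.3 -0.6 -0.2]
10.02 [490.1 272.5 263.9] [-8.988e+01  7.000e-02 -9.645e+01] 64.0 [ 0.1 -0.4  0.1]
[322.2 291.6] [ 306  271   34   38 1094] [494.8 270.6  90. ] [497.6 270.4  95.4]
```

Call:
carry_out(
  increments=[
    [[0, 0, 0], [1.3, 0.5, 0], 0.5],
    [[0, 0, 0], [1.3, 0.5, 0], 0.7],
    [[0, 0, 0], [1.3, 0.5, 0], 0.8],
    [[0, 0, 0], [1.3, 0.5, 0], 0.9],
    [[0, 0, 0], [1.3, 0.5, 0], 0.95],
    [[0, 0, 0], [1.3, 0.5, 0], 0.95],
    [[0, 0, 0], [1.3, 0.5, 0], 0.95],
    [[0, 0, 0], [1.3, 0.5, 0], 0.95],
  ],
  force=12,
)

```text
time_s: 10.68
ee_pos: [489.4, 271.3, 262.2]
ee_rot: [-90.0, -0.0, -96.4]
force: [0.5, -0.4, 0.2]
gripper_width: 15.5
```

Run:
```python
from h import *
for i in range(3): w=cam("wrist");st()
```

```text
10.73 [489.4 271.3 262.2] [-9.000e+01 -1.000e-02 -9.643e+01] 15.4 [-0.4  0.   0.7]
10.78 [489.4 271.3 262.2] [-90.    -0.   -96.43] 15.3 [0.2 0.  0.4]
10.83 [489.4 271.3 262.2] [-90.    -0.   -96.43] 15.6 [ 1.1 -1.  -0.7]
```

Call:
carry_out(
  increments=[
    [[0, 0, 0], [0, -12, 0], 0.95],
    [[0, 0, 0], [0, -30, 0], 0.95],
    [[0, 0, 0], [0, -50, 0], 0.95],
    [[0, 0, 0], [0, -70, 0], 0.95],
    [[0, 0, 0], [0, -70, 0], 0.95],
    [[0, 0, 0], [0, -70, 0], 0.95],
  ],
  force=15,
)

```text
time_s: 11.33
ee_pos: [489.5, 271.3, 332.9]
ee_rot: [-89.9, 0.1, -96.4]
force: [0.4, -0.2, -1.1]
gripper_width: 15.4
```

Call:
carry_out(
  increments=[
    [[0, 0, 0], [20, 0, 1.5], 0.95],
    [[0, 0, 0], [50, 0, 4], 0.95],
    [[0, 0, 0], [85, 0, 6], 0.95],
    [[0, 0, 0], [120, 0, 8], 0.95],
    [[0, 0, 0], [155, 0, 11], 0.95],
    [[0, 0, 0], [190, 0, 13], 0.95],
    [[0, 0, 0], [220, 0, 15], 0.95],
    [[0, 0, 0], [237.5, 0, 16.5], 0.95],
    [[0, 0, 0], [237.5, 0, 16.5], 0.95],
    [[0, 0, 0], [237.5, 0, 16.5], 0.95],
  ],
)

```text
time_s: 12.17
ee_pos: [478.9, 32.9, 331.1]
ee_rot: [-90.1, 0.0, -96.6]
force: [-0.3, -0.4, -0.9]
gripper_width: 15.7
```

Run:
```python
from h import *
for i in range(4): w=cam("wrist");st()
s=cam("scene");cv2.imwrite("pics/w9.png",w["frame"])
g=cam("scene");print("tip/socket/scene px",proj(g,[480,33.3,85]),proj(g,[480,33.3,40]))
a=cv2.resize(w["frame"][200:440,160:480],(533,400));b=cv2.resize(g["frame"][150:270,260:380],(400,400),interpolation=3)[:, :267]
cv2.imwrite("pics/c9.png",np.hstack([a,b]))
```

```text
12.22 [479.   33.6 331.3] [-9.011e+01  1.000e-02 -9.648e+01] 15.9 [ 0.1  0.4 -0.8]
12.27 [479.1  34.1 331.5] [-9.009e+01  1.000e-02 -9.641e+01] 15.7 [-0.7  0.5  0.1]
12.32 [479.2  34.3 331.6] [-9.006e+01  1.000e-02 -9.637e+01] 15.3 [-0.7  0.2 -0.5]
12.37 [479.3  34.4 331.8] [-90.05   0.   -96.35] 15.6 [-0.5  0.6 -1. ]
tip/socket/scene px [332.82231826 220.07896486] [332.25234253 235.83316509]
```

View pics/c9.png

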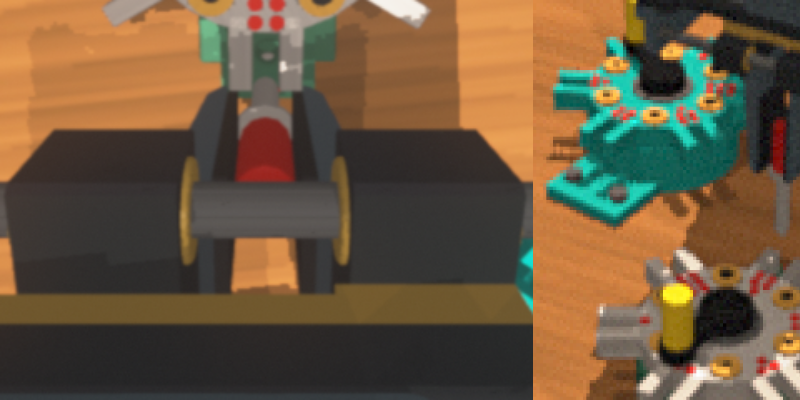

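Run:
```python
from h import *
for i in range(2): w=cam("wrist");st()
s=env.state();np.savez("w10.npz",**{k:w[k] for k in("frame","R","C","K","z_map")})
r,p,y=np.radians(s["ee_rot"]);zd=np.array([-np.sin(y),np.cos(y),0])
T=s["ee_pos"]+0.7*zd
T[2]-=247.2
im=cv2.resize(w["frame"][215:285,280:360],(800,700),interpolation=3)[:600]
for nm,q,col in(("tip",T,(255,0,0)),("tap",T+[0,0,5],(255,255,0)),("col",T+[0,0,50],(255,0,255)),("soc",np.array([480,33.3,40]),(0,255,255)),("fork",np.array([480,33.3,60]),(0,255,0))):
    u=proj(w,q);print(nm,q.round(1),u.round(1));cv2.drawMarker(im,tuple(int(v) for v in ((u+.5-[280,215])*10)),col,0,20,1)
cv2.imwrite("pics/c10.png",im)
```

```text
12.52 [479.3  34.3 332.1] [-90.01  -0.   -96.35] 15.3 [-0.1 -0.1 -2.1]
12.57 [479.2  34.1 332.2] [-90.    -0.   -96.36] 15.4 [ 0.8  0.5 -1.2]
tip [479.9  34.1  85. ] [319.3 249.8]
tap [479.9  34.1  90. ] [319.3 252.2]
col [479.9  34.1 135. ] [319.5 279.6]
soc [480.   33.3  40. ] [320.2 231.6]
fork [480.   33.3  60. ] [320.3 238.9]
```

View pics/c10.png

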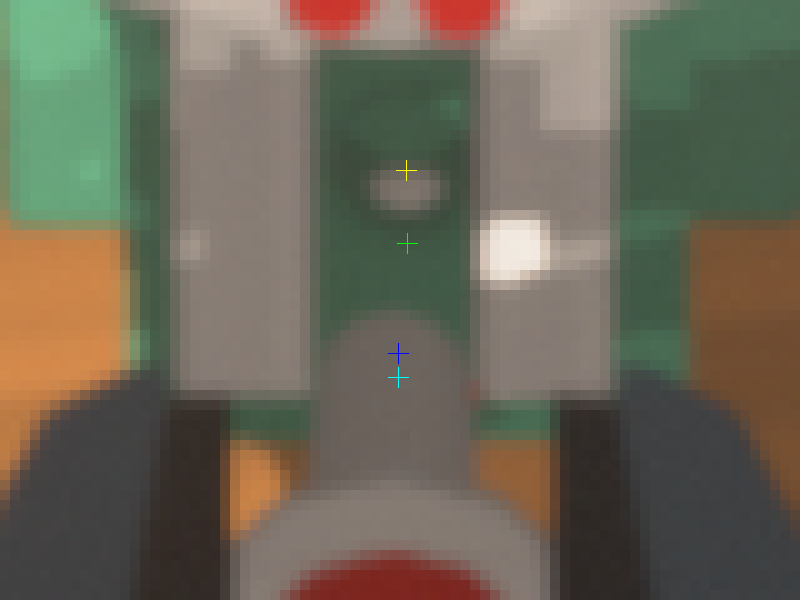

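Call:
carry_out(
  increments=[
    [[0, 0, 0], [0.6, 5, 0.3], 0.95],
    [[0, 0, 0], [0.6, 12, 0.3], 0.95],
    [[0, 0, 0], [0.6, 18, 0.3], 0.95],
    [[0, 0, 0], [0.6, 22, 0.3], 0.95],
    [[0, 0, 0], [0.6, 26, 0.3], 0.95],
    [[0, 0, 0], [0.6, 30, 0.3], 0.95],
    [[0, 0, 0], [0.6, 34, 0.3], 0.95],
    [[0, 0, 0], [0.6, 38, 0.3], 0.95],
    [[0, 0, 0], [0.6, 42, 0.3], 0.95],
    [[0, 0, 0], [0.6, 42, 0.3], 0.95],
  ],
  force=12,
)

```text
time_s: 13.4
ee_pos: [479.2, 32.8, 289.4]
ee_rot: [-90.1, -0.0, -96.4]
force: [-0.3, 0.3, -1.1]
gripper_width: 15.6
```

Run:
```python
from h import *
for i in range(4): w=cam("wrist");st()
```

```text
13.45 [479.3  32.8 289.8] [-9.005e+01 -1.000e-02 -9.643e+01] 15.4 [0.3 0.  0.9]
13.5 [479.5  32.8 290.1] [-9.001e+01 -1.000e-02 -9.643e+01] 15.5 [1.2 0.2 0.1]
13.55 [479.5  32.8 290.3] [-89.98  -0.   -96.43] 15.5 [-0.6 -0.   0.8]
13.6 [479.6  32.8 290.4] [-89.97  -0.   -96.43] 15.5 [-0.1  0.  -1. ]
```

Call:
carry_out(
  increments=[
    [[0, 0, 0], [-0.6, 0, 0], 0.95],
    [[0, 0, 0], [-0.6, 2, 0], 0.95],
    [[0, 0, 0], [-0.6, 4, 0], 0.95],
    [[0, 0, 0], [-0.6, 6, 0], 0.95],
    [[0, 0, 0], [-0.6, 7.5, 0], 0.95],
    [[0, 0, 0], [-0.6, 9, 0], 0.95],
    [[0, 0, 0], [-0.6, 10, 0], 0.95],
    [[0, 0, 0], [-0.6, 11, 0], 0.95],
    [[0, 0, 0], [-0.6, 12, 0], 0.95],
    [[0, 0, 0], [-0.6, 12, 0], 0.95],
  ],
)

```text
time_s: 14.43
ee_pos: [479.5, 33.4, 278.0]
ee_rot: [-90.0, -0.0, -96.4]
force: [-0.4, 0.3, -0.4]
gripper_width: 15.5
```

Run:
```python
from h import *
for i in range(4): w=cam("wrist");st()
```

```text
14.48 [479.5  33.4 278.1] [-9.001e+01 -1.000e-02 -9.643e+01] 15.6 [ 0.5 -0.2 -0.8]
14.53 [479.5  33.4 278.2] [-90.    -0.   -96.43] 15.7 [ 0.6 -0.6 -0.2]
14.58 [479.6  33.4 278.3] [-8.999e+01 -1.000e-02 -9.643e+01] 15.8 [ 0.4 -0.9 -1.2]
14.63 [479.6  33.4 278.3] [-89.99  -0.   -96.43] 15.8 [-0.1 -0.4 -0.3]
```

Call:
carry_out(
  increments=[
    [[0, 0, 0], [0, 1, 0], 0.95],
    [[0, 0, 0], [0, 2, 0], 0.95],
    [[0, 0, 0], [0, 3, 0], 0.95],
    [[0, 0, 0], [0, 4, 0], 0.95],
    [[0, 0, 0], [0, 5, 0], 0.95],
    [[0, 0, 0], [0, 6, 0], 0.95],
    [[0, 0, 0], [0, 7, 0], 0.95],
    [[0, 0, 0], [0, 8, 0], 0.95],
    [[0, 0, 0], [0, 9, 0], 0.95],
    [[0, 0, 0], [0, 9, 0], 0.95],
  ],
)

```text
time_s: 15.47
ee_pos: [479.7, 33.4, 269.4]
ee_rot: [-89.9, -0.0, -96.4]
force: [0.9, 0.6, 1.1]
gripper_width: 15.8
```

Run:
```python
from h import *
for i in range(3): w=cam("wrist");st()
```

```text
15.52 [479.7  33.3 269.3] [-89.95  -0.   -96.43] 15.6 [ 1.5 -0.9  0. ]
15.57 [479.7  33.4 269.3] [-89.95  -0.   -96.43] 15.5 [ 0.6 -1.   0.4]
15.62 [479.7  33.4 269.2] [-89.95  -0.   -96.43] 15.8 [ 1.4 -0.7  0.5]
```

Call:
carry_out(
  increments=[
    [[0, 0, 0], [0, 1, 0], 0.95],
    [[0, 0, 0], [0, 2, 0], 0.95],
    [[0, 0, 0], [0, 3, 0], 0.95],
    [[0, 0, 0], [0, 3, 0], 0.95],
  ],
)

```text
time_s: 15.95
ee_pos: [479.6, 33.4, 266.1]
ee_rot: [-90.0, -0.0, -96.4]
force: [1.9, 0.1, -0.1]
gripper_width: 15.7
```

Run:
```python
from h import *
for i in range(3): w=cam("wrist");st()
P=cloud(w);b,l=blobs(w,172,6,200,(120,30))
for c,s in b:
  Q=P[l==l[int(c[1]),int(c[0])]];print(c,s,np.percentile(Q[:,2],[2,50,98]).round(1))
s=cam("scene");print([ (c,st.tolist()) for c,st in blobs(s,172,6,8)[0] if 300<c[0]<360 and 170<c[1]<260],proj(s,[488,33.4,86]))
```

```text
16.0 [479.6  33.4 266. ] [-89.97  -0.   -96.43] 15.2 [ 2.2 -0.3 -0.2]
16.05 [479.6  33.4 266. ] [-89.98  -0.   -96.43] 15.6 [ 2.1 -0.9 -0.2]
16.1 [479.6  33.4 266. ] [-89.99  -0.   -96.43] 15.5 [ 1.9  0.6 -0.2]
[318.7 291.4] [ 301  270   37   39 1182] [ 75.6  96.3 107.6]
[(array([331.6, 218.1]), [330, 210, 4, 17, 61]), (array([307.6, 233.7]), [303, 231, 10, 7, 35]), (array([328. , 234.4]), [325, 231, 8, 8, 35]), (array([340.1, 246. ]), [337, 244, 7, 5, 33]), (array([329.6, 259. ]), [327, 257, 7, 5, 25])] [331.51895042 221.71652525]
```

Call:
carry_out(
  increments=[
    [[0, 0, 0], [0, 1, 0], 0.95],
    [[0, 0, 0], [0, 2, 0], 0.95],
    [[0, 0, 0], [0, 2.6, 0], 0.95],
  ],
)

```text
time_s: 16.4
ee_pos: [479.7, 33.4, 263.7]
ee_rot: [-90.0, -0.0, -96.4]
force: [1.9, -0.3, 4.2]
gripper_width: 15.9
```

Run:
```python
from h import *
for i in range(3): w=cam("wrist");st()
P=cloud(w);b,l=blobs(w,172,6,200,(120,30))
for c,s in b:
  Q=P[l==l[int(c[1]),int(c[0])]];print(c,s,np.percentile(Q[:,2],[2,50,98]).round(1))
```

```text
16.45 [479.6  33.4 263.6] [-89.98   0.   -96.43] 15.5 [ 2.4 -0.6  0.6]
16.5 [479.6  33.4 263.5] [-89.98   0.   -96.43] 16.0 [ 1.7 -0.3  0.5]
16.55 [479.6  33.4 263.5] [-89.99   0.   -96.43] 15.6 [ 2.  -0.3  0.8]
[318.7 291.4] [ 301  270   37   39 1182] [ 73.2  93.9 105.2]
```

Call:
carry_out(
  increments=[
    [[0, 0, 0], [0, 0.5, 0], 0.95],
    [[0, 0, 0], [0, 1, 0], 0.95],
    [[0, 0, 0], [0, 1.4, 0], 0.95],
  ],
)

```text
time_s: 16.8
ee_pos: [479.6, 33.4, 262.3]
ee_rot: [-90.0, -0.0, -96.4]
force: [1.7, -0.9, 3.0]
gripper_width: 15.6
```

Run:
```python
from h import *
for i in range(3): w=cam("wrist");st()
P=cloud(w);b,l=blobs(w,172,6,200,(120,30))
for c,s in b:
  Q=P[l==l[int(c[1]),int(c[0])]];print(c,s,np.percentile(Q[:,2],[2,50,98]).round(1))
```

```text
16.85 [479.6  33.4 262.2] [-89.98  -0.   -96.43] 15.4 [2.2 0.3 2.7]
16.9 [479.6  33.4 262.2] [-89.98  -0.   -96.43] 15.4 [ 2.3 -0.8  2.6]
16.95 [479.6  33.4 262.2] [-89.98  -0.   -96.43] 15.9 [1.6 0.3 2.4]
[318.7 291.4] [ 301  270   37   39 1187] [ 72.   92.4 103.8]
```

Call:
carry_out(
  increments=[
    [[0, 0, 0], [0, 0, 0], 0.75],
    [[0, 0, 0], [0, 0, 0], 0.65],
    [[0, 0, 0], [0, 0, 0], 0.5],
    [[0, 0, 0], [0, 0, 0], 0.4],
    [[0, 0, 0], [0, 0, 0], 0.4],
    [[0, 0, 0], [0, -30, 0], 0.4],
    [[0, 0, 0], [0, -65, 0], 0.4],
    [[0, 0, 0], [0, -100, -30], 0.3],
    [[0, 0, 0], [0, -100, -50], 0],
    [[0, 0, 0], [0, -100, -50], 0],
  ],
)

```text
time_s: 17.78
ee_pos: [426.7, 39.2, 364.0]
ee_rot: [-90.0, 0.0, -96.4]
force: [0.7, -0.1, -0.5]
gripper_width: 71.8
```

Run:
```python
from h import *
for i in range(4): w=cam("wrist");st()
P=cloud(w);b,l=blobs(w,172,6,200,(120,40))
for c,s in b:
  if s[4]<5000:
    Q=P[l==l[int(c[1]),int(c[0])]];z=np.percentile(Q[:,2],90);print(c,s,z.round(1),np.median(Q[abs(Q[:,2]-z)<2],0).round(1))
s=cam("scene");a=cv2.resize(w["frame"][0:300,120:520],(533,400));b=cv2.resize(s["frame"][190:310,250:350],(333,400),interpolation=3)[:,:267]
cv2.imwrite("pics/c12.png",np.hstack([a,b]))
```

```text
17.83 [428.2  39.1 363.1] [-8.993e+01  1.000e-02 -9.640e+01] 75.4 [ 0.6  0.4 -0.4]
17.88 [429.2  39.  362.5] [-89.94   0.   -96.41] 79.8 [ 0.1  0.  -1. ]
17.93 [429.8  39.  362.1] [-8.998e+01 -1.000e-02 -9.642e+01] 83.8 [ 0.2 -0.3 -0.4]
17.98 [430.2  39.  361.8] [-9.002e+01 -1.000e-02 -9.643e+01] 87.6 [-0.2  0.4  0. ]
[318.6 172.1] [307 157  24  35 558] 103.8 [480.5  33.8 103.1]
```

View pics/c12.png

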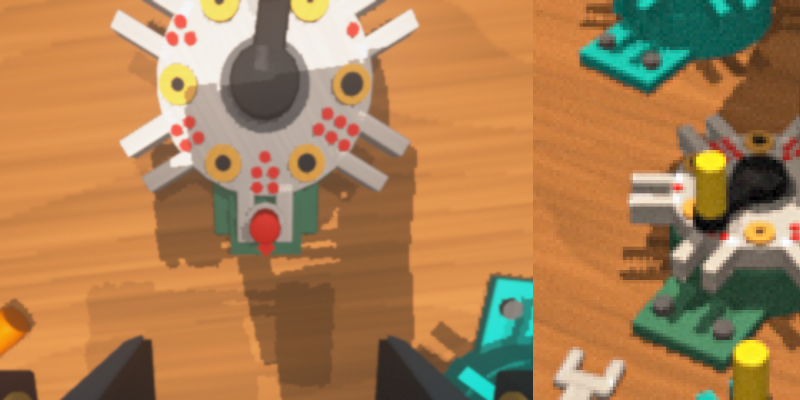

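```bash
python3 -c "
from workcell import env
print(env.job_done())"
```

```text
the job is handed in; nothing more can be done
None
```

I cranked the green indexer two clicks, from station 3 to station 5. I then took the red pin from the stand, pushed it home through that fork into the socket, let go and handed the job in at about 18 s. No verdict was reported, so what follows is my own last checks.

- **Turret:** the five-dot station is at the pointer. I measured it about 0.01 rad off the pointer before inserting the pin. The last picture still shows it there.
- **Pin depth:** the top of the red head is 103–104 mm above the bench, against 103 mm expected fully home. The TCP height at release was also the same as at the grasp in the stand, where the tip starts at the same 15 mm height.
- **Pin position:** the pin's axis is at (480.5, 33.8) mm, against (480.0, 33.3) mm for the socket. It looks upright in the last picture.
- **Forces:** the wrist readings I took stayed under 7 N. They were taken at the end of each move, so a brief peak in between could have been missed. I did not see the 4–10 N the spring ball should need. The most I read was about 4 N.
- **Clearance:** the gripper is about 100 mm up and touching nothing. I touched none of the other things, but I did not measure their positions again at the end.

**Disagreement:** the top camera placed the turret axis about 3 mm away from where the wrist camera did. Two wrist views at different angles agreed to about 0.3 mm, so I used those.

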